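Make up a carving kit and a finishing kit

TASK

Make up the two kits on their fitted boards: the plain pale blank and the gouge go on the dark board (the carving kit); the carved panel, the cork sanding block and the yellow-lidded wax tin go on the pale board (the finishing kit). Lay each one flat in the recess cut for it, let go of it, and leave the black-lidded tin, the red matchbox and the glue bottle where they are.

Things in the scene. Friction and masses are not known exactly. Their poses are not given: they have to be found in the camera images.
- carving_board: Dark walnut kit board with grey felt in its recesses, 190 x 146 mm, 14 thick, fixed flat on the bench, at the left or right. Origin: centre of underside; x along the 190 side, z up. Recesses 8 deep, floor 6 above the bench: blank's 106 x 58 (along x, y), centre x 0, y +38; gouge's 166 x 38, centre x 0, y -38 (gouge may point either way).
- finishing_board: Pale wood kit board with blue felt in its recesses, 190 x 170 mm, 14 thick, fixed flat on the bench, at the left or right. Origin: centre of underside; x along the 190 side, z up. Recesses 8 deep, floor 6 above the bench: panel's 126 x 62 (along x, y), centre x 0, y +45; cork block's 92 x 58, centre x -40, y -41; tin's round, 70 across, centre x +48, y -41.
- blank: Plain pale wooden block without carving, 90 (x) x 42 (y) x 24 (z) mm, lying flat on the bench, about 55 g. Origin: centre of its underside, z up.
- panel: Dark red-brown wooden panel with a lattice carved on its upper face, 110 (x) x 46 (y) x 20 (z) mm, lying flat, carved face up, about 75 g. Origin: centre of its underside, z up.
- gouge: Carving gouge lying along its x axis, 150 mm long, about 60 g: red-brown eight-sided handle, 26 mm across flats (upright flats at its y sides), x -75 to +20 mm; brass ferrule and steel blade to x +75 mm. Origin on its axis at mid-length, 13 mm above what it lies on. Balances at about x -20 mm.
- cork_block: Cork sanding block, 76 (x) x 42 (y) x 32 (z) mm, lying flat, about 40 g. Origin: centre of its underside, z up.
- yellow_tin: Round wax tin with a yellow lid, 54 mm across, 24 mm high, lid up, about 70 g. Origin: centre of its underside, z up.
- black_tin: Round tin like the yellow one but with a black lid, 54 mm across, 24 mm high, standing among the stock. Not wanted: to be left alone. Origin: centre of its underside.
- matchbox: Red matchbox, 50 x 34 x 14 mm, lying between the things. To be left alone. Origin: centre of its underside.
- glue_bottle: White glue bottle with a green band and orange spout, 52 mm across, 136 mm high, standing behind the stock. To be left alone. Origin: centre of its underside.
There are look-alikes about, which are no part of the job. Leave any blue or orange look-alike of the cork_block alone. Of the things that look like the panel, take the one that is farthest to the robot's right at the start.

How it is judged:
At the end, for the whole second after the job is handed in: All five at rest on the floor (3 mm) of their own recess, within 12 mm of its centre along each side, level (0.1 rad; gouge along its recess within 0.2 rad): blank and gouge dark board; panel, cork, yellow tin pale board. Black tin, matchbox, glue bottle within 30 mm of their start (x of blank in the frame of carving_board between -0.012 and 0.012 m and y of blank in the frame of carving_board between 0.026 and 0.05 m and z of blank in the frame of carving_board between 0.003 and 0.009 m and angle between each of blank, panel, cork_block, yellow_tin's own z axis and vertical below 0.1 rad and linear speed of each of blank, gouge, panel, cork_block, yellow_tin below 0.02 m/s and x of gouge in the frame of carving_board between -0.012 and 0.012 m and y of gouge in the frame of carving_board between -0.05 and -0.026 m and z of gouge in the frame of carving_board between 0.016 and 0.022 m and angle between the x axis of gouge and the x axis of carving_board, either way round below 0.2 rad and x of panel in the frame of finishing_board between -0.012 and 0.012 m and y of panel in the frame of finishing_board between 0.033 and 0.057 m and z of panel in the frame of finishing_board between 0.003 and 0.009 m and x of cork_block in the frame of finishing_board between -0.052 and -0.028 m and y of cork_block in the frame of finishing_board between -0.053 and -0.029 m and z of cork_block in the frame of finishing_board between 0.003 and 0.009 m and x of yellow_tin in the frame of finishing_board between 0.036 and 0.06 m and y of yellow_tin in the frame of finishing_board between -0.053 and -0.029 m and z of yellow_tin in the frame of finishing_board between 0.003 and 0.009 m and distance of each of black_tin, matchbox, glue_bottle from where it was at the start of the episode below 0.03 m); the robot touches nothing.
It fails at once if the black tin, the matchbox or the glue bottle was pushed over 30 mm, or the glue bottle knocked over (distance of any of black_tin, matchbox, glue_bottle from where it was at the start of the episode above 0.03 m or angle between glue_bottle's own z axis and vertical above 0.5 rad).
It also fails if it takes over 136 s, if anything falls off the work surface, if the arm or the gripper's body presses on something with over 40 N, if the wrist force passes 120 N, or if a joint passes its speed limit or range.

ROBOT

A 6-joint arm with a two-finger parallel gripper is mounted at the origin on the work surface. World frame = base frame: x ahead of the robot, y to its left, z up, the work surface at z = 0. Lengths are in m, angles in rad, forces in N, time in s.
With the tool pointing down it reaches from about 0.25 to 0.725 m from the base axis. Payload 4 kg.
Tool frame: the origin (TCP) lies midway between the tips of the shut fingers; the grasp point (between the pads) lies 19 mm behind it; z points along the fingers, y is the line along which they close (so a half turn about z gives the same grasp; the last joint's range is limited). The gripper opens to 85 mm and grips with 20 to 120 N. Pads are 22 mm wide; open, the fingers measure 114 mm over their backs; the gripper's body (76 mm by 85 mm) begins 54 mm behind the grasp point. The pads swing forward as they close: fully open they stand 13 mm farther back than shut.
Start: joints at [-1.281, 0.241, 0.005, 1.335, 0, 1.571], TCP at [0.143, -0.479, 0.231] pointing down, gripper open.
Joint ranges: [-2.72, 2.72], [-1.05, 1.87], [-1.09, 1.28], [-1.99, 2.15], [-1.42, 1.44], [-3.14, 3.14]. Speed limits (rad/s): [2.79, 2.79, 3.14, 3.14, 3.14, 3.14].

INTERFACE

Orientations are given as a unit quaternion [x, y, z, w].
In Python, from workcell import get_obs, camera, job_done, silhouettes gives the robot as it stands. The module is installed in compiled form; this text tells all that it offers.
- The arm moves only by the tool drive_tool, never from a script. Its argument "increments" is a list of rows, each a list of 3 entries, a list of its own where there are three numbers: the shift along the world's x, y, z in mm, then the turn, a rotation vector about the world's x, y, z in degrees, then the opening, from 0 (shut) to 1 (fully open). A call has 1 to 8 rows; each row shifts and turns the commanded pose from where the row before left it; what a row does not reach is not made up. A row lasts 1/12 s, in which the tool goes at most 41.7 mm and 7.16 degrees, less where a joint would pass 70% of its speed; a pose out of reach is approached as far as the arm can. A call is refused whole if a number of a shift passes 41.7 or a number of a turn 7.16, either way. A call with a gripper value outside its range is refused whole. The fingers move at their own pace and stop on an object; the grip force is fixed at half the most. Time passes only in rows, so rows that do not move let the fingers close. It gives the time, the measured TCP pose, the force, the opening and the grip force at its end, in the units of the state.
- get_obs(): the state, without advancing time (a new reading comes with each control period).
- camera(name): name is "scene" or "top" or "wrist"; returns a dict with "image" (420x560x3 uint8, red, green, blue), "K" (3x3 intrinsics, pixels), "view" (4x4, takes a point from world to camera coordinates). Camera axes: x right, y down, z forward; pixel columns grow to the right and rows downward; lengths in m; the calibration is good to about 2 mm. A picture is of the moment at which its call begins. There is no depth.
- job_done(): hands the job in; it is judged then, once.
Trained networks look in a picture, given as the dict that the camera call returned (one of the last four; its "shot" number tells which), for a name from the list of things; names that differ only in an ending like _2 or _b are one class to them, and where a whole thing is asked for, a point or a joint stands for the part that bears it (a point fixed in the world has none). Each returns a list of dicts, best first, with "conf" (0 to 1); they miss things now and then, are a little off and sometimes report something else, mostly with a low value. They report only what shows in the picture. A call takes as long as a camera call. They do not tell look-alikes from the thing itself.
- silhouettes(query, picture): "region" (420x560 bool, what is visible of it) and "bbox" ([left, top, right, bottom] in pixels, round what is visible of it).
The state is a dict: "clock": time; "joint_pos": joint angles; "joint_vel": joint speeds; "tau": joint torques, N m; "eef_pos": TCP position; "tool_rot": TCP orientation; "ft_force": force on the tool from outside, world axes, zero at the start; "ft_torque": the same for the moment, N m; "grip_width": finger opening in m; "grasp_force": force on a finger pad.
Only numpy, scipy, OpenCV 4.12 (cv2) and the standard library are available. Lean on these libraries where they do the work, as an engineer would, in place of code of your own. Each camera call takes 0.05 s, during which the arm holds its last target. There are 200 camera calls.

## Working session

There is one attempt and no reset: what is moved stays moved. The work goes in short steps, Python scripts to look and compute and a tool call to move; the robot and the scene stay as the last step left them, time stands still between calls to the robot, and variables do not carry over. Pictures are saved under pics/ and viewed, at most 14 in all, crops included, and the job is handed in when it is done.

Besides the shell and the picture viewer there is one more tool, called after "Emit:" as a command line: name --argument value ..., lists and objects as JSON in quotes. drive_tool: Moves the arm, as the interface text tells. Its arguments: {"type":"object","properties":{"increments":{"type":"array"}},"required":["increments"]}

```bash
mkdir -p pics; cat > h.py <<'E'
import numpy as np, cv2
from workcell import get_obs, camera, job_done, silhouettes
def proj(P,c):
    p=c['view'][:3,:3]@np.asarray(P,float)+c['view'][:3,3]; q=c['K']@p; return q[:2]/q[2]
def back(uv,c,z):
    R=c['view'][:3,:3]; t=c['view'][:3,3]; C=-R.T@t
    d=R.T@np.linalg.inv(c['K'])@np.array([uv[0],uv[1],1.]); return C+d*(z-C[2])/d[2]
def save(c,n): cv2.imwrite('pics/'+n+'.png',c['image'][:,:,::-1])
E
python3 - <<'E'
from h import *
for n in ['top','scene']:
    c=camera(n); save(c,n+'0'); R=c['view'][:3,:3]; print(n,(-R.T@c['view'][:3,3]).round(3),R[2].round(2),c['K'][0,0])
    if n=='top':
        for o,z in [('carving_board',.014),('finishing_board',.014),('blank',.024),('panel',.02),('gouge',.013),('cork_block',.032),('yellow_tin',.024),('black_tin',.024),('matchbox',.014),('glue_bottle',.136)]:
            for s in silhouettes(o,c):
                m=s['region'].astype(np.uint8); ys,xs=np.nonzero(m)
                pts=np.array([back((u,v),c,z)[:2] for u,v in zip(xs,ys)],np.float32)
                r=cv2.minAreaRect(pts)
                col=c['image'][m>0].mean(0).astype(int)
                print(o,round(s['conf'],2),s['bbox'],len(xs),'c',np.round(r[0],3),'sz',np.round(r[1],3),'ang',round(r[2],1),col)
E
```

```text
top [ 0.424 -0.005  1.001] [ 0.12  0.01 -0.99] 408.21488043009424
carving_board 0.88 [374.6, 188.5, 446.3, 275.3] 4812 c [ 0.503 -0.326] sz [0.149 0.191] ang 80.5 [114  93  76]
finishing_board 0.63 [105.0, 193.2, 179.8, 277.4] 5608 c [0.498 0.325] sz [0.192 0.178] ang 4.0 [116 108  97]
blank 0.79 [263.5, 153.9, 287.9, 197.8] 652 c [0.642 0.002] sz [0.044 0.093] ang 73.6 [220 180 110]
panel 0.7 [97.5, 314.4, 148.8, 351.8] 1023 c [0.265 0.356] sz [0.049 0.119] ang 18.9 [150  79  29]
panel 0.61 [202.0, 146.4, 231.6, 191.3] 853 c [0.661 0.144] sz [0.049 0.111] ang 75.8 [149  76  24]
panel 0.55 [147.7, 129.9, 176.6, 177.0] 925 c [0.698 0.276] sz [0.053 0.114] ang 72.6 [140  71  22]
gouge 0.64 [310.2, 143.2, 335.3, 205.2] 547 c [ 0.649 -0.122] sz [0.029 0.152] ang 74.1 [153  63  27]
cork_block 0.73 [260.2, 228.8, 278.2, 259.6] 504 c [0.476 0.012] sz [0.072 0.04 ] ang 3.3 [199 153  84]
cork_block 0.73 [262.6, 277.1, 282.1, 311.2] 557 c [0.353 0.005] sz [0.042 0.074] ang 78.6 [243 137   0]
cork_block 0.58 [315.8, 285.8, 337.0, 316.8] 569 c [ 0.346 -0.116] sz [0.044 0.073] ang 80.1 [ 35  96 198]
yellow_tin 0.42 [311.9, 142.9, 336.9, 206.1] 467 c [ 0.648 -0.121] sz [0.026 0.147] ang 75.1 [157  63  27]
black_tin 0.89 [320.0, 232.4, 344.3, 256.4] 414 c [ 0.476 -0.131] sz [0.052 0.054] ang 44.4 [47 45 43]
matchbox 0.74 [239.4, 206.3, 259.0, 226.1] 296 c [0.542 0.068] sz [0.049 0.034] ang 0.1 [232  93  79]
matchbox 0.37 [106.4, 196.6, 182.4, 277.0] 5477 c [0.496 0.325] sz [0.191 0.173] ang 3.8 [116 108  98]
glue_bottle 0.86 [247.8, 90.7, 268.7, 123.7] 631 c [0.773 0.037] sz [0.049 0.076] ang 89.8 [146 137 116]
scene [ 1.202 -0.265  0.759] [-0.67  0.26 -0.7 ] 436.7872948546134
```

View pics/top0.png

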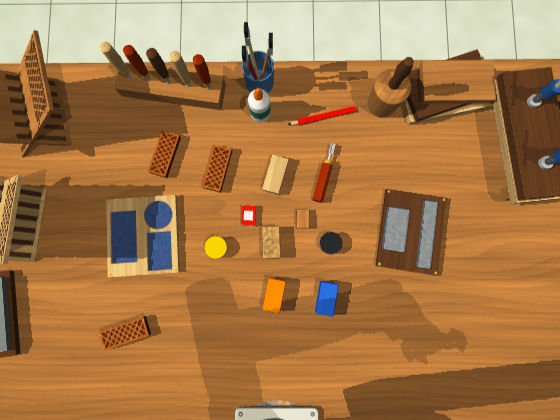

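View pics/scene0.png

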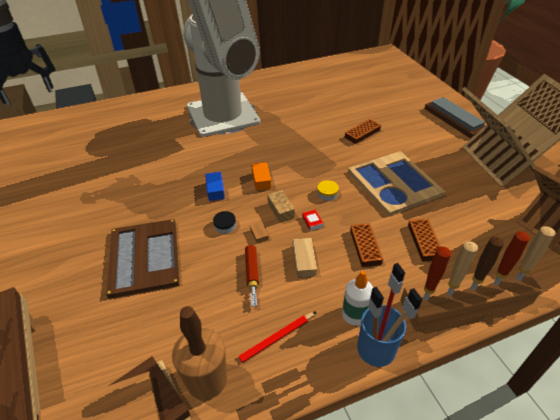

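Top view: robot base at the bottom, +x up, +y left. The pale board is at (143,236), the dark board at (412,232) and the yellow tin at (216,247), which the network missed. The panel-like pieces sit at (165,155), (217,168) and (125,332). The rightmost one, (217,168), is the one to take. Next I'll fit poses using both views.

```bash
cat >> h.py <<'E'
from scipy.optimize import minimize
from scipy.spatial.transform import Rotation as Ro
def box(lx,ly,z0,z1): return np.array([[a*lx/2,b*ly/2,z] for a in(-1,1) for b in(-1,1) for z in(z0,z1)])
def cyl(d,h): return np.array([[d/2*np.cos(a),d/2*np.sin(a),z] for a in np.linspace(0,6.28,40) for z in(0,h)])
S={'blank':box(.09,.042,0,.024),'panel':box(.11,.046,0,.02),'cork_block':box(.076,.042,0,.032),'yellow_tin':cyl(.054,.024),
 'carving_board':box(.19,.146,0,.014),'finishing_board':box(.19,.17,0,.014),'matchbox':box(.05,.034,0,.014),'black_tin':cyl(.054,.024),
 'gouge':np.vstack([box(.095,.026,.0,.026)-[.0275,0,0],box(.06,.010,.008,.018)+[.045,0,0]])}
def fit(name,masks,p0,off=(0,0)):
    """masks: list of (camera dict, region); p0 = x,y,yaw_deg"""
    def cost(p):
        a=np.radians(p[2]);M=np.array([[np.cos(a),-np.sin(a),0],[np.sin(a),np.cos(a),0],[0,0,1]])
        W=S[name]@M.T+[p[0],p[1],0]; t=0
        for c,m in masks:
            im=np.zeros((1680,2240),np.uint8)
            for V in ([W[:8],W[8:]] if name=='gouge' else [W]):
                uv=np.array([proj(w,c) for w in V])
                cv2.fillConvexPoly(im,cv2.convexHull(np.round(uv*4+1.5).astype(np.int32)),1)
            M4=cv2.resize(m.astype(np.uint8),(2240,1680),interpolation=cv2.INTER_NEAREST)
            t+=1-(im&M4).sum()/(im|M4).sum()
        return t/len(masks)
    s=np.array(p0,float); sim=np.array([s,s+[.008,0,0],s+[0,.008,0],s+[0,0,6]])
    r=minimize(cost,s,method='Nelder-Mead',options=dict(initial_simplex=sim,xatol=3e-4,fatol=1e-4,maxiter=90)); return r.x,r.fun
E
python3 - <<'E'
from h import *
T=camera('top');C=camera('scene')
G={'carving_board':(.503,-.326,-9.5),'finishing_board':(.498,.325,4),'blank':(.642,.002,-16),'panel':(.661,.144,-14),'gouge':(.649,-.122,-15),'cork_block':(.476,.012,0),'matchbox':(.542,.068,0),'black_tin':(.476,-.131,0),'yellow_tin':(.468,.151,0)}
for n,g in G.items():
    ms=[]
    for c in (T,C):
        ctr=proj([g[0],g[1],.01],c); best=None
        for s in silhouettes(n,c):
            ys,xs=np.nonzero(s['region']); d=np.hypot(xs.mean()-ctr[0],ys.mean()-ctr[1])
            if d<12 and best is None: best=(c,s['region'])
        if n=='yellow_tin' and best is None:
            h=cv2.cvtColor(c['image'],cv2.COLOR_RGB2HSV); m=cv2.inRange(h,(24,170,120),(34,255,255)); yy,xx=np.mgrid[:420,:560]; m=(m>0)&(np.hypot(xx-ctr[0],yy-ctr[1])<22)
            ys,xs=np.nonzero(m); print('tin lid',back((xs.mean(),ys.mean()),c,.024).round(4),len(xs)); continue
        if best: ms.append(best)
    for k in ([ms] if len(ms)<2 else [ms[:1],ms[1:],ms]):
        p,f=fit(n,k,g) if k else (None,None); print(n,len(k),None if p is None else p.round(4),f and round(f,3))
# felt
h=cv2.cvtColor(T['image'],cv2.COLOR_RGB2HSV)
def felt(m,nm):
    n,l,st,ce=cv2.connectedComponentsWithStats(m)
    for i in range(1,n):
        if st[i,4]>250: print(nm,st[i],back(ce[i],T,.006).round(4))
b=np.zeros((420,560),np.uint8); b[190:282,100:185]=1
felt(cv2.inRange(h,(100,90,20),(130,255,255))*b,'blue')
b[:]=0;b[185:280,374:450]=1
felt(cv2.inRange(h,(0,0,90),(180,60,255))*b,'grey')
o=get_obs(); print(o['tool_rot'],o['eef_pos'],Ro.from_quat(o['tool_rot']).as_matrix().round(3))
E
```

```text
carving_board 1 [ 0.503  -0.3276 -9.1664] 0.016
carving_board 1 [ 0.5029 -0.3271 -8.8065] 0.022
carving_board 2 [ 0.5032 -0.3276 -8.7027] 0.02
finishing_board 1 [0.4967 0.3266 3.657 ] 0.024
finishing_board 1 [0.4958 0.3276 3.9736] 0.019
finishing_board 2 [0.4966 0.3266 3.6229] 0.023
blank 1 [ 6.44900e-01  1.50000e-03 -1.70657e+01] 0.086
blank 1 [ 6.44900e-01  1.60000e-03 -1.64542e+01] 0.057
blank 2 [ 6.44700e-01  1.70000e-03 -1.65887e+01] 0.07
panel 1 [  0.661    0.1473 -15.4318] 0.044
gouge 1 [  0.6518  -0.1217 -15.6453] 0.201
gouge 1 [  0.6509  -0.1216 -16.032 ] 0.091
gouge 2 [  0.6512  -0.1216 -15.937 ] 0.149
cork_block 1 [0.4769 0.0111 4.7266] 0.073
cork_block 1 [ 0.4779  0.0124 -1.2666] 0.091
cork_block 2 [0.4773 0.0114 2.0415] 0.101
matchbox 1 [ 0.5431  0.0678 -0.8418] 0.045
matchbox 1 [ 0.5436  0.0685 -1.0811] 0.079
matchbox 2 [ 0.5435  0.0681 -1.4062] 0.067
black_tin 1 [ 0.4765 -0.1308  3.5414] 0.048
black_tin 1 [ 0.4749 -0.1307  5.8542] 0.085
black_tin 2 [ 0.4761 -0.131   4.2059] 0.072
yellow_tin 1 [0.4668 0.1444 7.7164] 0.121
yellow_tin 1 [0.4658 0.1468 4.1204] 0.07
yellow_tin 2 [0.4661 0.1457 6.699 ] 0.106
blue [145 202  27  26 560] [0.5481 0.29   0.006 ]
blue [ 112  211   25   52 1181] [0.4943 0.3728 0.006 ]
blue [148 232  24  38 823] [0.46   0.2842 0.006 ]
grey [416 200  22  69 966] [ 0.4964 -0.3669  0.006 ]
grey [382 207  28  45 980] [ 0.5095 -0.2917  0.006 ]
[ 9.89520067e-01  1.44395418e-01  1.52487696e-06 -8.20748998e-07] [ 0.14287616 -0.47916038  0.23129814] [[ 0.958  0.286  0.   ]
 [ 0.286 -0.958  0.   ]
 [ 0.    -0.    -1.   ]]
```

Emit:
drive_tool --increments '[[[30.5,22.7,0],[0,0,-2],1],[[30.5,22.7,0],[0,0,-2],1],[[30.5,22.7,0],[0,0,-2],1],[[30.5,22.7,0],[0,0,-2],1],[[30.5,22.7,0],[0,0,-2],1],[[30.5,22.7,0],[0,0,-2],1],[[30.5,22.7,0],[0,0,-2],1],[[30.5,22.7,0],[0,0,-2],1]]'

```text
clock: 2.27
eef_pos: [0.3882, -0.2962, 0.2315]
tool_rot: [1.0, 0.004, 0.0, 0.0]
ft_force: [0.7, -0.6, -0.9]
grip_width: 0.0855
grasp_force: 0.0
```

Emit:
drive_tool --increments '[[[30.5,22.7,-5],[0,0,-2],1],[[30.5,22.7,-5],[0,0,-2],1],[[30.5,22.7,-5],[0,0,-2],1],[[30.5,22.7,-5],[0,0,-2],1],[[30.5,22.7,-5],[0,0,-2],1],[[30.5,22.7,-5],[0,0,-2],1],[[30.5,22.7,-5],[0,0,-2],1],[[30.5,22.7,-5],[0,0,-2],1]]'

```text
clock: 2.93
eef_pos: [0.6276, -0.1339, 0.191]
tool_rot: [0.994, -0.109, 0.001, -0.01]
ft_force: [0.0, -0.7, 0.3]
grip_width: 0.0854
grasp_force: 0.0
```

```bash
cat >> h.py <<'E'
def st():
    o=get_obs(); M=Ro.from_quat(o['tool_rot']).as_matrix()
    print('t',round(float(o['clock']),2),'tcp',(np.array(o['eef_pos'])*1000).round(1),'yaw',round(np.degrees(np.arctan2(M[1,0],M[0,0])),1),'tilt',np.degrees(M[:2,2]).round(2),'w',round(float(o['grip_width'])*1000,1),'gf',o['grasp_force'],'ft',np.round(o['ft_force'],1),'q',np.round(o['joint_pos'],2))
E
python3 -c "
from h import *
st()"
```

```text
t 2.93 tcp [ 627.6 -133.9  191. ] yaw -12.5 tilt [0.24 1.18] w 85.4 gf 0.0 ft [ 0.  -0.7  0.3] q [-0.22  0.55  0.35  1.38  0.02  3.14]
```

Emit:
drive_tool --increments '[[[0,0,0],[0,0,7],1],[[0,0,0],[0,0,7],1],[[0,0,0],[0,0,7],1],[[0,0,0],[0,0,7],1],[[0,0,0],[0,0,7],1],[[0,0,0],[0,0,7],1],[[0,0,0],[0,0,7],1],[[0,0,0],[0,0,7],1]]'

```text
clock: 3.6
eef_pos: [0.6256, -0.1389, 0.1911]
tool_rot: [0.929, 0.37, -0.004, -0.009]
ft_force: [-0.5, 0.3, -0.1]
grip_width: 0.0852
grasp_force: 0.0
```

Emit:
drive_tool --increments '[[[0,0,0],[0,0,7],1],[[0,0,0],[0,0,7],1],[[0,0,0],[0,0,7],1],[[0,0,0],[0,0,7],1],[[0,0,0],[0,0,7],1],[[0,0,0],[0,0,7],1],[[0,0,0],[0,0,7],1],[[0,0,0],[0,0,7],1]]'

```text
clock: 4.27
eef_pos: [0.6256, -0.1389, 0.1911]
tool_rot: [0.647, 0.762, -0.007, -0.006]
ft_force: [0.4, 0.9, -0.2]
grip_width: 0.0853
grasp_force: 0.0
```

Emit:
drive_tool --increments '[[[0,0,0],[0,0,7],1],[[0,0,0],[0,0,7],1],[[0,0,0],[0,0,7],1],[[0,0,0],[0,0,7],1],[[0,0,0],[0,0,7],1],[[0,0,0],[0,0,7],1],[[0,0,0],[0,0,7],1],[[0,0,0],[0,0,7],1]]'

```text
clock: 4.93
eef_pos: [0.6256, -0.1388, 0.1911]
tool_rot: [0.213, 0.977, -0.009, -0.002]
ft_force: [-0.4, 0.5, 0.3]
grip_width: 0.0854
grasp_force: 0.0
```

```bash
python3 -c "
from h import *
st()"
```

```text
t 4.93 tcp [ 625.6 -138.8  191.1] yaw 155.4 tilt [-0.45 -0.99] w 85.4 gf 0.0 ft [-0.4  0.5  0.3] q [-0.21  0.55  0.36  1.38 -0.02  0.22]
```

Emit:
drive_tool --increments '[[[3.2,11.4,-20],[0.5,-0.2,4.3],1],[[3.2,11.4,-20],[0.5,-0.25,4.3],1],[[0,0,-30],[0,0,0],1],[[0,0,-30],[0,0,0],1],[[0,0,-20],[0,0,0],1],[[0,0,0],[0,0,0],1]]'

```text
clock: 5.43
eef_pos: [0.6279, -0.1152, 0.0655]
tool_rot: [0.142, 0.99, 0.0, -0.005]
ft_force: [-0.6, 0.1, -0.0]
grip_width: 0.0852
grasp_force: 0.0
```

```bash
python3 -c "
from h import *
st()
c=camera('wrist'); save(c,'w1')"
```

```text
t 5.43 tcp [ 627.9 -115.2   65.5] yaw 163.6 tilt [-0.51  0.09] w 85.2 gf 0.0 ft [-0.6  0.1 -0. ] q [-0.18  0.63  0.16  1.11  0.    0.1 ]
```

View pics/w1.png

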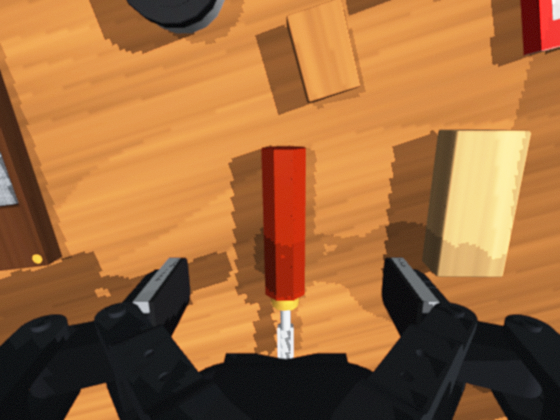

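Wrist view: the gouge handle runs from (284,148) to (285,300), midway between the fingertips at columns 186 and 385. It's aligned, so I'll descend and grip.

Emit:
drive_tool --increments '[[[3,-0.5,-20],[0,-0.5,0],1],[[0,0,-20],[0,0,0],1],[[0,0,-12],[0,0,0],1],[[0,0,-3.5],[0,0,0],1],[[0,0,0],[0,0,0],0],[[0,0,0],[0,0,0],0],[[0,0,0],[0,0,0],0],[[0,0,0],[0,0,0],0]]'

```text
clock: 6.15
eef_pos: [0.6361, -0.1168, 0.0174]
tool_rot: [0.142, 0.99, 0.001, 0.006]
ft_force: [-0.2, 0.2, 0.0]
grip_width: 0.0387
grasp_force: 0.0
```

Emit:
drive_tool --increments '[[[0,0,0],[0,0,0],0],[[0,0,0],[0,0,0],0],[[0,0,0],[0,0,0],0],[[0,0,0],[0,0,0],0]]'

```text
clock: 6.48
eef_pos: [0.6358, -0.1169, 0.0173]
tool_rot: [0.142, 0.99, 0.0, 0.006]
ft_force: [-0.8, -0.5, 6.2]
grip_width: 0.023
grasp_force: 58.8
```

```bash
python3 -c "
from h import *
st()
c=camera('scene'); 
save({'image':cv2.resize(c['image'][180:360,150:390],None,fx=3,fy=3)},'s1')"
```

```text
t 6.48 tcp [ 635.8 -116.9   17.3] yaw 163.6 tilt [ 0.72 -0.05] w 23.0 gf 58.81941071944311 ft [-0.8 -0.5  6.2] q [-0.18  0.67  0.1   0.99  0.    0.1 ]
```

View pics/s1.png

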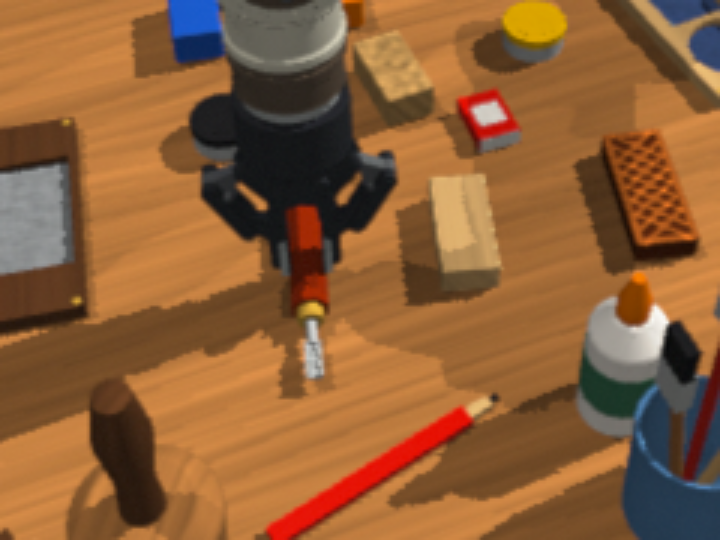

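The TCP stopped 8 mm high at z = 17 and the pads are on the upper bevel (width 23, not 26). I'll reopen, go lower and regrip.

Emit:
drive_tool --increments '[[[0,0,0],[0,0,0],0.6],[[0,0,0],[0,0,0],0.6],[[0,0,0],[0,0,0],0.6],[[-3,0,-4],[0,0.5,0],0.6],[[0,0,-4],[0,0,0],0.6],[[0,0,0],[0,0,0],0.6],[[0,0,0],[0,0,0],0.6]]'

```text
clock: 7.12
eef_pos: [0.6313, -0.1164, 0.0069]
tool_rot: [0.142, 0.99, 0.0, -0.0]
ft_force: [-0.1, -0.2, 0.1]
grip_width: 0.0514
grasp_force: 0.0
```

Emit:
drive_tool --increments '[[[0,0,0],[0,0,0],0],[[0,0,0],[0,0,0],0],[[0,0,0],[0,0,0],0],[[0,0,0],[0,0,0],0],[[0,0,0],[0,0,0],0],[[0,0,0],[0,0,0],0]]'

```text
clock: 7.62
eef_pos: [0.6323, -0.1166, 0.0081]
tool_rot: [0.142, 0.99, -0.0, 0.001]
ft_force: [0.5, -0.7, 1.6]
grip_width: 0.0241
grasp_force: 61.9
```

```bash
python3 -c "
from h import *
st()"
```

```text
t 7.62 tcp [ 632.3 -116.6    8.1] yaw 163.6 tilt [ 0.13 -0.02] w 24.1 gf 61.91170860081911 ft [ 0.5 -0.7  1.6] q [-0.18  0.68  0.1   0.98  0.    0.1 ]
```

Emit:
drive_tool --increments '[[[0,0,15],[0,0,0],0],[[0,0,30],[0,0,0],0],[[0,0,35],[0,0,0],0],[[-15,-24,10],[0,0,0.8],0],[[-20,-32,0],[0,0,1.2],0],[[-20,-32,0],[0,0,1.2],0],[[-20,-32,0],[0,0,1.2],0],[[-20,-32,0],[0,0,1.2],0]]'

```text
clock: 8.28
eef_pos: [0.5357, -0.2695, 0.0977]
tool_rot: [0.093, 0.996, 0.0, 0.001]
ft_force: [1.0, 0.3, -1.3]
grip_width: 0.0243
grasp_force: 61.6
```

Emit:
drive_tool --increments '[[[-20,-32,0],[0,0,1.2],0],[[-20,-32,0],[0,0,0.8],0],[[-15,-24,0],[0,0,0],0],[[-5,-6,0],[0,0,0],0],[[0,0,0],[0,0,0],0]]'

```text
clock: 8.7
eef_pos: [0.4751, -0.3644, 0.0975]
tool_rot: [0.079, 0.997, 0.0, 0.0]
ft_force: [0.4, 0.6, -0.8]
grip_width: 0.0246
grasp_force: 61.6
```

```bash
python3 -c "
from h import *
st()
c=camera('wrist'); save(c,'w2')
p=back((280,210),c,.03);print(p)"
```

```text
t 8.7 tcp [ 475.1 -364.4   97.5] yaw 171.0 tilt [0.04 0.01] w 24.6 gf 61.59414745867252 ft [ 0.4  0.6 -0.8] q [-0.65  0.52  0.06  1.11  0.   -0.5 ]
[ 0.46845395 -0.36711772  0.03      ]
```

View pics/w2.png

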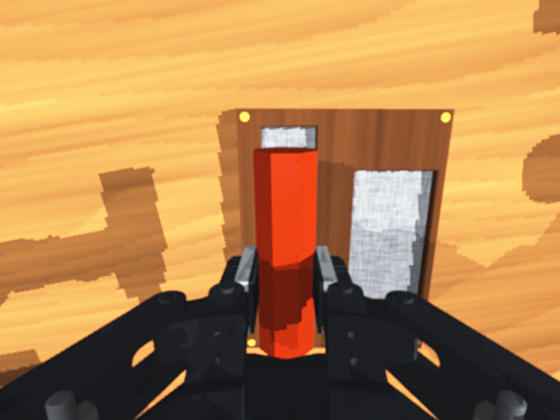

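```bash
python3 -c "
from h import *
c=camera('wrist')
print('end',back((285,150),c,.115),'felt L/R top',back((262,127),c,.008),back((316,127),c,.008)); st()"
```

```text
end [ 0.42143816 -0.35468074  0.115     ] felt L/R top [ 0.41474657 -0.3697143   0.008     ] [ 0.42056522 -0.33266521  0.008     ]
t 8.8 tcp [ 477.  -362.    97.5] yaw 171.2 tilt [0.09 0.06] w 24.5 gf 61.59239709377289 ft [ 0.6 -0.4 -0.2] q [-0.65  0.52  0.06  1.11  0.   -0.5 ]
```

Emit:
drive_tool --increments '[[[2,0,-25],[0,0,0],0],[[0,0,-25],[0,0,0],0],[[0,0,-20],[0,0,0],0],[[0,0,-8],[0,0,0],0],[[0,0,-4],[0,0,0],0],[[0,0,0],[0,0,0],0],[[0,0,0],[0,0,0],0]]'

```text
clock: 9.38
eef_pos: [0.4803, -0.3623, 0.0168]
tool_rot: [0.076, 0.997, -0.0, 0.002]
ft_force: [1.3, -0.6, -1.0]
grip_width: 0.0243
grasp_force: 61.6
```

```bash
python3 -c "
from h import *
st()"
```

```text
t 9.38 tcp [ 480.3 -362.3   16.8] yaw 171.3 tilt [ 0.17 -0.06] w 24.3 gf 61.609224267303944 ft [ 1.3 -0.6 -1. ] q [-0.65  0.6  -0.03  0.93  0.   -0.5 ]
```

Emit:
drive_tool --increments '[[[0,0,-2],[0,0,0],0],[[0,0,0],[0,0,0],0.6],[[0,0,0],[0,0,0],0.6],[[0,0,0],[0,0,0],0.6],[[0,0,0],[0,0,0],0.6],[[0,0,20],[0,0,0],0.7],[[0,0,35],[0,0,0],1],[[0,0,35],[0,0,0],1]]'

```text
clock: 10.05
eef_pos: [0.4777, -0.3617, 0.1033]
tool_rot: [0.077, 0.997, 0.001, -0.001]
ft_force: [0.5, -0.5, -0.4]
grip_width: 0.0815
grasp_force: 0.0
```

Emit:
drive_tool --increments '[[[13,28,0],[0,0,0],1],[[16,36,0],[0,0,-1],1],[[16,36,0],[0,0,-1],1],[[16,36,0],[0,0,-1],1],[[16,36,0],[0,0,-1],1],[[16,36,0],[0,0,-1],1],[[16,36,0],[0,0,-1],1],[[16,36,0],[0,0,-1],1]]'

```text
clock: 10.72
eef_pos: [0.6045, -0.0809, 0.1041]
tool_rot: [0.138, 0.99, -0.0, 0.001]
ft_force: [1.5, 0.6, 0.3]
grip_width: 0.0852
grasp_force: 0.0
```

Emit:
drive_tool --increments '[[[16,36,0],[0,0,-1],1],[[16,36,0],[0,0,0],1],[[8,12,0],[0,0,0],1],[[0,0,0],[0,0,0],1],[[0,0,0],[0,0,0],1]]'

```text
clock: 11.13
eef_pos: [0.644, 0.0023, 0.1036]
tool_rot: [0.145, 0.989, -0.0, 0.001]
ft_force: [0.2, -1.0, -0.2]
grip_width: 0.0854
grasp_force: 0.0
```

```bash
python3 -c "
from h import *
st()
c=camera('wrist')
for s in silhouettes('blank',c):
  print(s['conf'],s['bbox'],fit('blank',[(c,s['region'])],(.6447,.0016,-16.5)))"
```

```text
t 11.13 tcp [644.    2.3 103.6] yaw 163.3 tilt [ 0.07 -0.05] w 85.4 gf 0.0 ft [ 0.2 -1.  -0.2] q [ 0.    0.6   0.21  1.18 -0.    0.29]
0.96 [253.5, 148.9, 313.1, 273.1] (array([ 6.45287245e-01,  3.51722690e-04, -1.65045083e+01]), np.float64(0.021096035724673667))
```

Emit:
drive_tool --increments '[[[1,-1.5,-30],[0,0,0.2],1],[[0,0,-30],[0,0,0],1],[[0,0,-25],[0,0,0],1],[[0,0,-10],[0,0,0],1],[[0,0,-2],[0,0,0],1],[[0,0,0],[0,0,0],1],[[0,0,0],[0,0,0],0.3],[[0,0,0],[0,0,0],0]]'

```text
clock: 11.9
eef_pos: [0.6467, -0.0004, 0.0091]
tool_rot: [0.144, 0.99, 0.0, 0.003]
ft_force: [0.5, 0.3, 0.2]
grip_width: 0.0638
grasp_force: 0.0
```

Emit:
drive_tool --increments '[[[0,0,0],[0,0,0],0],[[0,0,0],[0,0,0],0],[[0,0,0],[0,0,0],0],[[0,0,0],[0,0,0],0],[[0,0,0],[0,0,0],0],[[0,0,0],[0,0,0],0]]'

```text
clock: 12.4
eef_pos: [0.6464, 0.0001, 0.0088]
tool_rot: [0.144, 0.99, 0.0, 0.003]
ft_force: [-0.5, 0.3, 6.3]
grip_width: 0.0408
grasp_force: 63.4
```

```bash
python3 -c "
from h import *
st()
c=camera('top')
for s in silhouettes('gouge',c):
  ys,xs=np.nonzero(s['region']);print(s['conf'],s['bbox'],back((xs.mean(),ys.mean()),c,.019), fit('gouge',[(c,s['region'])],(.497,-.366,-9)))
save({'image':cv2.resize(c['image'][120:300,240:460],None,fx=3,fy=3)},'t2')"
```

```text
t 12.4 tcp [6.464e+02 1.000e-01 8.800e+00] yaw 163.4 tilt [ 0.29 -0.02] w 40.8 gf 63.408823013305664 ft [-0.5  0.3  6.3] q [ 0.    0.69  0.11  0.98 -0.    0.29]
0.8 [417.6, 203.3, 436.1, 267.0] [ 0.48213396 -0.3626552   0.019     ] (array([ 0.49944305, -0.36702601, -8.137274  ]), np.float64(0.17728862725023464))
```

View pics/t2.png

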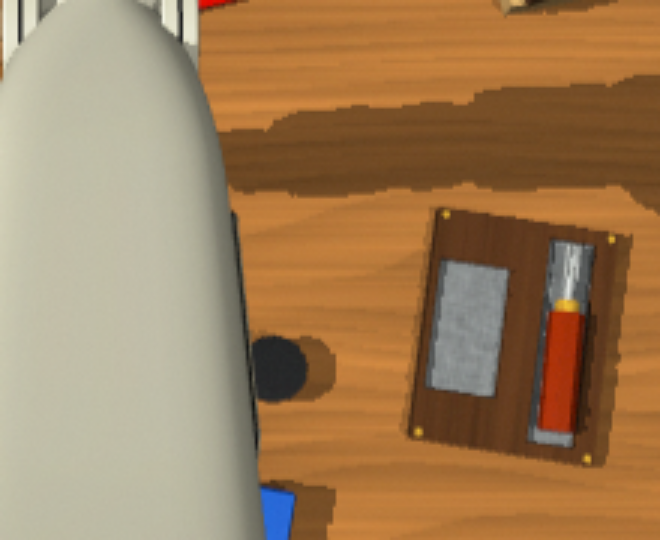

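Top view: the gouge lies inside its recess, with the handle at crop pixel (563,370). The blank is gripped (width 40.8), so I'll carry it to the dark board.

Emit:
drive_tool --increments '[[[0,0,15],[0,0,0],0],[[0,0,30],[0,0,0],0],[[0,0,30],[0,0,0],0],[[-11,-24,15],[0,0,0.6],0],[[-15,-32,0],[0,0,1],0],[[-15,-32,0],[0,0,1],0],[[-15,-32,0],[0,0,1],0],[[-15,-32,0],[0,0,1],0]]'

```text
clock: 13.17
eef_pos: [0.5731, -0.153, 0.097]
tool_rot: [0.103, 0.995, -0.0, 0.001]
ft_force: [-0.3, 0.3, -0.5]
grip_width: 0.0405
grasp_force: 62.7
```

Emit:
drive_tool --increments '[[[-15,-32,0],[0,0,1],0],[[-15,-32,0],[0,0,1],0],[[-15,-32,0],[0,0,1],0],[[-15,-32,0],[0,0,0],0],[[-5,-11,0],[0,0,0],0],[[0,0,0],[0,0,0],0],[[0,0,0],[0,0,0],0]]'

```text
clock: 13.75
eef_pos: [0.5087, -0.2912, 0.0967]
tool_rot: [0.079, 0.997, 0.0, 0.001]
ft_force: [0.3, 0.4, -0.2]
grip_width: 0.0403
grasp_force: 62.7
```

```bash
python3 -c "
from h import *
st()"
```

```text
t 13.75 tcp [ 508.7 -291.2   96.7] yaw 170.9 tilt [0.09 0.05] w 40.3 gf 62.65673875808716 ft [ 0.3  0.4 -0.2] q [-0.52  0.5   0.02  1.09  0.   -0.36]
```

Emit:
drive_tool --increments '[[[0.5,0,-25],[0,0,0],0],[[0,0,-25],[0,0,0],0],[[0,0,-20],[0,0,0],0],[[0,0,-8],[0,0,0],0],[[0,0,-4],[0,0,0],0],[[0,0,0],[0,0,0],0],[[0,0,0],[0,0,0],0]]'

```text
clock: 14.33
eef_pos: [0.5106, -0.2901, 0.0156]
tool_rot: [0.077, 0.997, -0.0, 0.001]
ft_force: [0.5, 0.4, 0.0]
grip_width: 0.0403
grasp_force: 62.7
```

```bash
python3 -c "
from h import *
st()"
```

```text
t 14.33 tcp [ 510.6 -290.1   15.6] yaw 171.1 tilt [ 0.15 -0.02] w 40.3 gf 62.65778303146362 ft [0.5 0.4 0. ] q [-0.52  0.58 -0.07  0.91  0.   -0.36]
```

Emit:
drive_tool --increments '[[[0,0,-1],[0,0,0],0],[[0,0,0],[0,0,0],0.7],[[0,0,0],[0,0,0],0.7],[[0,0,0],[0,0,0],0.7],[[0,0,0],[0,0,0],0.7],[[0,0,20],[0,0,0],0.7],[[0,0,35],[0,0,0],1],[[0,0,35],[0,0,0],1]]'

```text
clock: 15.0
eef_pos: [0.508, -0.2903, 0.1032]
tool_rot: [0.078, 0.997, 0.001, -0.001]
ft_force: [1.1, -0.9, 0.2]
grip_width: 0.0811
grasp_force: 0.0
```

Emit:
drive_tool --increments '[[[8,25,0],[0,0,0],1],[[12.5,36.4,0],[0,0,-0.6],1],[[12.5,36.4,0],[0,0,-0.6],1],[[12.5,36.4,0],[0,0,-0.6],1],[[12.5,36.4,0],[0,0,-0.6],1],[[12.5,36.4,0],[0,0,-0.6],1],[[12.5,36.4,0],[0,0,-0.6],1],[[12.5,36.4,0],[0,0,-0.6],1]]'

```text
clock: 15.67
eef_pos: [0.6053, -0.0095, 0.104]
tool_rot: [0.115, 0.993, 0.0, 0.001]
ft_force: [0.8, -0.7, 0.2]
grip_width: 0.0852
grasp_force: 0.0
```

Emit:
drive_tool --increments '[[[12.5,36.4,0],[0,0,-0.6],1],[[12.5,36.4,0],[0,0,-0.6],1],[[12.5,36.4,0],[0,0,-0.6],1],[[12.5,36.4,0],[0,0,-0.5],1],[[6,15,0],[0,0,0],1],[[0,0,0],[0,0,0],1],[[0,0,0],[0,0,0],1]]'

```text
clock: 16.25
eef_pos: [0.6608, 0.1504, 0.1032]
tool_rot: [0.134, 0.991, -0.0, 0.0]
ft_force: [-0.3, -0.1, -0.1]
grip_width: 0.0856
grasp_force: 0.0
```

```bash
python3 -c "
from h import *
st()
c=camera('wrist')
for s in silhouettes('panel',c):
  print(s['conf'],s['bbox'],fit('panel',[(c,s['region'])],(.661,.147,-15.4)))"
```

```text
t 16.25 tcp [660.8 150.4 103.2] yaw 164.6 tilt [ 0.05 -0.05] w 85.6 gf 0.0 ft [-0.3 -0.1 -0.1] q [ 0.22  0.67  0.33  1.24 -0.    0.49]
0.96 [243.9, 138.8, 312.3, 286.5] (array([  0.66313882,   0.14455428, -14.54846074]), np.float64(0.014658546032509268))
0.65 [415.5, 140.3, 513.9, 288.6] (array([  0.661,   0.147, -15.4  ]), np.float64(1.0))
```

Emit:
drive_tool --increments '[[[1.5,-5.5,-30],[0,0,0.5],1],[[0,0,-30],[0,0,0],1],[[0,0,-25],[0,0,0],1],[[0,0,-10],[0,0,0],1],[[0,0,-3.5],[0,0,0],1],[[0,0,0],[0,0,0],1],[[0,0,0],[0,0,0],0.3],[[0,0,0],[0,0,0],0]]'

```text
clock: 17.02
eef_pos: [0.6642, 0.1439, 0.0077]
tool_rot: [0.13, 0.991, 0.001, 0.003]
ft_force: [0.8, -0.1, 0.1]
grip_width: 0.0638
grasp_force: 0.0
```

Emit:
drive_tool --increments '[[[0,0,0],[0,0,0],0],[[0,0,0],[0,0,0],0],[[0,0,0],[0,0,0],0],[[0,0,0],[0,0,0],0],[[0,0,0],[0,0,0],0],[[0,0,0],[0,0,0],0]]'

```text
clock: 17.52
eef_pos: [0.6641, 0.1443, 0.0076]
tool_rot: [0.13, 0.991, 0.001, 0.003]
ft_force: [0.5, 0.3, 7.2]
grip_width: 0.0444
grasp_force: 62.9
```

```bash
python3 -c "
from h import *
st()"
```

```text
t 17.52 tcp [664.1 144.3   7.6] yaw 165.0 tilt [0.32 0.03] w 44.4 gf 62.89935350418091 ft [0.5 0.3 7.2] q [ 0.21  0.75  0.22  1.04 -0.    0.48]
```

Emit:
drive_tool --increments '[[[0,0,15],[0,0,0],0],[[0,0,30],[0,0,0],0],[[0,0,30],[0,0,0],0],[[-15,20,15],[0,0,1.5],0],[[-20,27,0],[0,0,2.5],0],[[-20,27,0],[0,0,2.5],0],[[-20,27,0],[0,0,2.5],0],[[-20,27,0],[0,0,2.5],0]]'

```text
clock: 18.18
eef_pos: [0.5664, 0.2728, 0.0956]
tool_rot: [0.029, 1.0, 0.0, 0.001]
ft_force: [0.7, -0.4, -1.7]
grip_width: 0.0442
grasp_force: 62.2
```

Emit:
drive_tool --increments '[[[-20,27,0],[0,0,2.5],0],[[-20,27,0],[0,0,2.5],0],[[-20,27,0],[0,0,2.2],0],[[-14,19,0],[0,0,0],0],[[0,0,0],[0,0,0],0],[[0,0,0],[0,0,0],0]]'

```text
clock: 18.68
eef_pos: [0.4923, 0.3731, 0.0954]
tool_rot: [-0.034, 0.999, -0.0, 0.001]
ft_force: [0.4, -0.4, -0.3]
grip_width: 0.0442
grasp_force: 62.2
```

```bash
python3 -c "
from h import *
st()
c=camera('wrist'); save(c,'w3')"
```

```text
t 18.68 tcp [492.3 373.1  95.4] yaw -176.1 tilt [ 0.09 -0.  ] w 44.2 gf 62.15379595756531 ft [ 0.4 -0.4 -0.3] q [ 0.65  0.55  0.11  1.13 -0.    0.58]
```

View pics/w3.png

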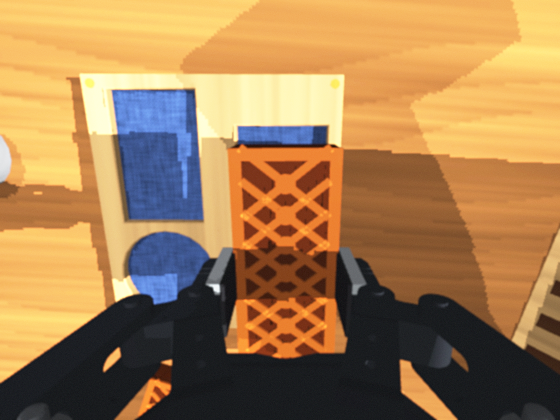

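The panel is held square over its recess, whose blue felt shows at columns 238–328. Lowering.

Emit:
drive_tool --increments '[[[1,-1,-25],[0,0,0],0],[[0,0,-25],[0,0,0],0],[[0,0,-20],[0,0,0],0],[[0,0,-8],[0,0,0],0],[[0,0,-4],[0,0,0],0],[[0,0,0],[0,0,0],0],[[0,0,0],[0,0,0],0]]'

```text
clock: 19.32
eef_pos: [0.4957, 0.3702, 0.0142]
tool_rot: [-0.032, 0.999, 0.0, 0.001]
ft_force: [-0.2, -0.1, -0.2]
grip_width: 0.0441
grasp_force: 62.2
```

```bash
python3 -c "
from h import *
st()"
```

```text
t 19.32 tcp [495.7 370.2  14.2] yaw -176.4 tilt [0.15 0.05] w 44.1 gf 62.15702176094055 ft [-0.2 -0.1 -0.2] q [ 0.64  0.64  0.02  0.96 -0.    0.58]
```

Emit:
drive_tool --increments '[[[0,0,-0.5],[0,0,0],0],[[0,0,0],[0,0,0],0.75],[[0,0,0],[0,0,0],0.75],[[0,0,0],[0,0,0],0.75],[[0,0,0],[0,0,0],0.75],[[0,0,20],[0,0,0],0.75],[[0,0,35],[0,0,0],1],[[0,0,35],[0,0,0],1]]'

```text
clock: 19.98
eef_pos: [0.4931, 0.37, 0.102]
tool_rot: [-0.033, 0.999, -0.001, -0.001]
ft_force: [0.4, 0.8, 0.8]
grip_width: 0.0849
grasp_force: 0.0
```

Emit:
drive_tool --increments '[[[-3,-25,0],[0,0,0],1],[[-4,-36,0],[0,0,0],1],[[-4,-36,0],[0,0,0],1],[[-4,-36,0],[0,0,0],1],[[-4,-36,0],[0,0,0],1],[[-5,-36,0],[0,0,0],1],[[-5,-20,0],[0,0,0],1],[[0,0,0],[0,0,0],1]]'

```text
clock: 20.65
eef_pos: [0.4638, 0.142, 0.1028]
tool_rot: [-0.03, 1.0, -0.001, -0.0]
ft_force: [-0.3, -0.3, -0.3]
grip_width: 0.0857
grasp_force: 0.0
```

Emit:
drive_tool --increments '[[[0,0,0],[0,0,0],1]]'

```text
clock: 20.73
eef_pos: [0.4654, 0.145, 0.1031]
tool_rot: [-0.031, 1.0, 0.0, 0.001]
ft_force: [1.4, -0.1, 0.6]
grip_width: 0.0858
grasp_force: 0.0
```

```bash
python3 -c "
from h import *
st()
c=camera('wrist')
for s in silhouettes('yellow_tin',c):
  print(s['conf'],s['bbox'],fit('yellow_tin',[(c,s['region'])],(.466,.1455,0)))
t=camera('top')
for n,g in (('panel',(.494,.372,3.7)),('blank',(.509,-.291,-9))):
  for s in silhouettes(n,t):
    b=s['bbox'];p=back(((b[0]+b[2])/2,(b[1]+b[3])/2),t,.02)
    if np.hypot(p[0]-g[0],p[1]-g[1])<.04:
      S[n][:,2]+=.006; print(n,s['conf'],fit(n,[(t,s['region'])],g))
save(t,'t3')"
```

```text
t 20.73 tcp [465.4 145.  103.1] yaw -176.4 tilt [0.11 0.04] w 85.8 gf 0.0 ft [ 1.4 -0.1  0.6] q [ 0.3   0.31 -0.25  1.01  0.    0.24]
0.84 [248.5, 177.4, 320.8, 249.8] (array([ 0.46739577,  0.14409849, -0.41103516]), np.float64(0.05658588130105535))
blank 0.75 (array([ 0.50922321, -0.28943917, -8.45836548]), np.float64(0.05301602262016969))
```

View pics/t3.png

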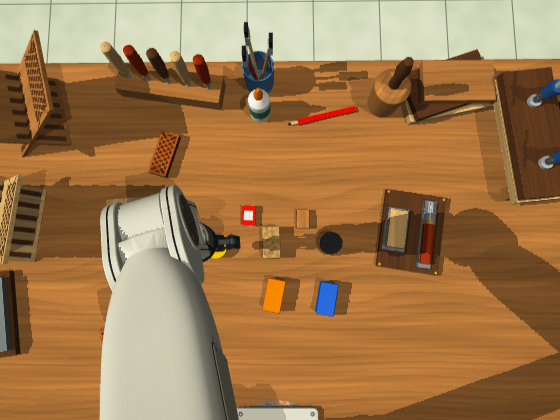

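The blank and gouge are both in the dark board, at (396,229) and (428,235). Descending on the tin, which is under the gripper.

Emit:
drive_tool --increments '[[[1.5,-0.5,-30],[0,0,0],1],[[0,0,-30],[0,0,0],1],[[0,0,-25],[0,0,0],1],[[0,0,-10],[0,0,0],1],[[0,0,-3],[0,0,0],1],[[0,0,0],[0,0,0],1],[[0,0,0],[0,0,0],0.3],[[0,0,0],[0,0,0],0]]'

```text
clock: 21.65
eef_pos: [0.4685, 0.146, 0.0063]
tool_rot: [-0.033, 0.999, 0.001, 0.002]
ft_force: [0.5, 0.3, -0.3]
grip_width: 0.0643
grasp_force: 0.0
```

Emit:
drive_tool --increments '[[[0,0,0],[0,0,0],0],[[0,0,0],[0,0,0],0],[[0,0,0],[0,0,0],0],[[0,0,0],[0,0,0],0],[[0,0,0],[0,0,0],0]]'

```text
clock: 22.07
eef_pos: [0.4685, 0.1459, 0.0069]
tool_rot: [-0.033, 0.999, 0.001, 0.003]
ft_force: [-1.2, -0.4, 5.0]
grip_width: 0.0514
grasp_force: 61.3
```

```bash
python3 -c "
from h import *
st()"
```

```text
t 22.07 tcp [468.5 145.9   6.9] yaw -176.3 tilt [0.3  0.09] w 51.4 gf 61.327353715896606 ft [-1.2 -0.4  5. ] q [ 0.3   0.44 -0.36  0.77 -0.    0.24]
```

Emit:
drive_tool --increments '[[[0,0,15],[0,0,0],0],[[0,0,35],[0,0,0],0],[[0,0,30],[0,0,0],0],[[12,20,10],[0,0,0],0],[[17,31,0],[0,0,0],0],[[17,31,0],[0,0,0],0],[[17,31,0],[0,0,0],0],[[13,25,0],[0,0,0],0]]'

```text
clock: 22.73
eef_pos: [0.5446, 0.2857, 0.0964]
tool_rot: [-0.033, 0.999, 0.001, 0.002]
ft_force: [0.8, -0.5, -0.5]
grip_width: 0.0512
grasp_force: 62.7
```

Emit:
drive_tool --increments '[[[3,5.5,0],[0,0,0],0],[[0,0,0],[0,0,0],0],[[0,0,0],[0,0,0],0]]'

```text
clock: 22.98
eef_pos: [0.5454, 0.2884, 0.0949]
tool_rot: [-0.033, 0.999, -0.0, 0.0]
ft_force: [-0.1, 0.2, -1.2]
grip_width: 0.0513
grasp_force: 62.8
```

```bash
python3 -c "
from h import *
st()
c=camera('wrist'); save(c,'w4')"
```

```text
t 22.98 tcp [545.4 288.4  94.9] yaw -176.3 tilt [ 0.05 -0.03] w 51.3 gf 62.75375962257385 ft [-0.1  0.2 -1.2] q [ 0.49  0.55  0.11  1.13 -0.    0.42]
```

View pics/w4.png

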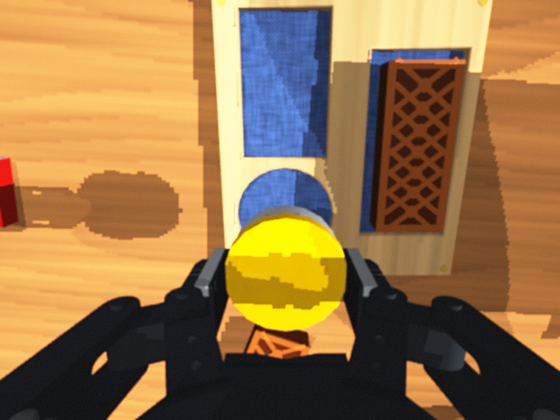

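The panel is in its recess at (420,145). The tin is held over the round recess, so I'll lower it.

Emit:
drive_tool --increments '[[[0.5,0.5,-25],[0,0,0],0],[[0,0,-25],[0,0,0],0],[[0,0,-20],[0,0,0],0],[[0,0,-8],[0,0,0],0],[[0,0,-4],[0,0,0],0],[[0,0,0],[0,0,0],0],[[0,0,0],[0,0,0],0]]'

```text
clock: 23.62
eef_pos: [0.5468, 0.2886, 0.014]
tool_rot: [-0.032, 0.999, 0.0, 0.001]
ft_force: [-0.2, 0.2, -0.1]
grip_width: 0.0514
grasp_force: 62.8
```

```bash
python3 -c "
from h import *
st()"
```

```text
t 23.62 tcp [546.8 288.6  14. ] yaw -176.3 tilt [0.14 0.04] w 51.4 gf 62.77273893356323 ft [-0.2  0.2 -0.1] q [ 0.49  0.64  0.02  0.95 -0.    0.42]
```

Emit:
drive_tool --increments '[[[0,0,-0.5],[0,0,0],0],[[0,0,0],[0,0,0],0.8],[[0,0,0],[0,0,0],0.8],[[0,0,0],[0,0,0],0.8],[[0,0,0],[0,0,0],0.8],[[0,0,20],[0,0,0],0.8],[[0,0,35],[0,0,0],1],[[0,0,35],[0,0,0],1]]'

```text
clock: 24.28
eef_pos: [0.545, 0.2887, 0.1015]
tool_rot: [-0.033, 0.999, -0.001, -0.001]
ft_force: [0.9, 0.2, -0.0]
grip_width: 0.0851
grasp_force: 0.0
```

Emit:
drive_tool --increments '[[[-7,-25,0],[0,0,0],1],[[-9,-36,0],[0,0,0],1],[[-9,-36,0],[0,0,0],1],[[-9,-36,0],[0,0,0],1],[[-9,-36,0],[0,0,0],1],[[-9,-36,0],[0,0,0],1],[[-9,-36,0],[0,0,0],1],[[-7,-30,0],[0,0,0],1]]'

```text
clock: 24.95
eef_pos: [0.4774, 0.0163, 0.1025]
tool_rot: [-0.032, 0.999, -0.0, 0.001]
ft_force: [0.2, -0.7, 0.3]
grip_width: 0.0856
grasp_force: 0.0
```

Emit:
drive_tool --increments '[[[-2,-6,0],[0,0,0],1],[[0,0,0],[0,0,0],1],[[0,0,0],[0,0,0],1]]'

```text
clock: 25.2
eef_pos: [0.4769, 0.0125, 0.1026]
tool_rot: [-0.032, 0.999, 0.0, 0.001]
ft_force: [0.7, 0.9, -0.2]
grip_width: 0.0851
grasp_force: 0.0
```

```bash
python3 -c "
from h import *
st()
c=camera('wrist'); save(c,'w5')
for s in silhouettes('cork_block',c):
  print(s['conf'],s['bbox'],fit('cork_block',[(c,s['region'])],(.477,.0114,2)))"
```

```text
t 25.2 tcp [476.9  12.5 102.6] yaw -176.3 tilt [0.14 0.05] w 85.1 gf 0.0 ft [ 0.7  0.9 -0.2] q [ 0.03  0.29 -0.28  1.    0.   -0.04]
0.73 [238.1, 0.0, 324.7, 94.3] (array([0.477 , 0.0114, 2.    ]), np.float64(1.0))
0.72 [249.4, 158.2, 315.7, 268.8] (array([0.47863752, 0.01030229, 2.28862781]), np.float64(0.04485246262294784))
0.69 [31.2, 0.9, 130.2, 67.9] (array([0.477 , 0.0114, 2.    ]), np.float64(1.0))
```

View pics/w5.png

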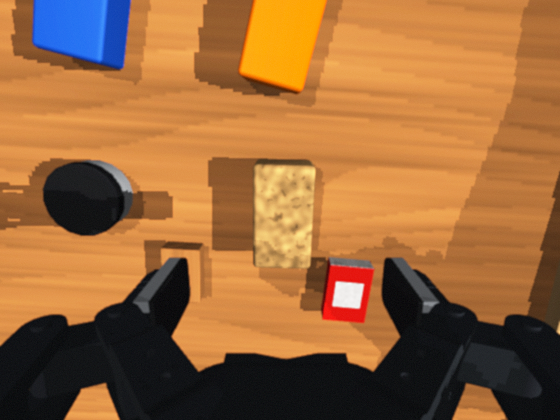

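The cork is at (284,214), between the fingers, with the matchbox at (348,290) and a small offcut at (190,260) clear of the finger line. Gripping.

Emit:
drive_tool --increments '[[[-1,-2,-30],[0,0,-1.2],1],[[0,0,-30],[0,0,0],1],[[0,0,-22],[0,0,0],1],[[0,0,-10],[0,0,0],1],[[0,0,-2],[0,0,0],1],[[0,0,0],[0,0,0],1],[[0,0,0],[0,0,0],0.3],[[0,0,0],[0,0,0],0]]'

```text
clock: 25.97
eef_pos: [0.4768, 0.0109, 0.0094]
tool_rot: [-0.023, 1.0, 0.0, 0.002]
ft_force: [0.6, -0.3, -0.3]
grip_width: 0.0637
grasp_force: 0.0
```

Emit:
drive_tool --increments '[[[0,0,0],[0,0,0],0],[[0,0,0],[0,0,0],0],[[0,0,0],[0,0,0],0],[[0,0,0],[0,0,0],0],[[0,0,0],[0,0,0],0],[[0,0,0],[0,0,0],0]]'

```text
clock: 26.47
eef_pos: [0.4767, 0.0104, 0.0095]
tool_rot: [-0.022, 1.0, 0.0, 0.002]
ft_force: [0.3, -0.3, 6.3]
grip_width: 0.0408
grasp_force: 62.0
```

```bash
python3 -c "
from h import *
st()"
```

```text
t 26.47 tcp [476.7  10.4   9.5] yaw -177.5 tilt [0.25 0.04] w 40.8 gf 61.95729374885559 ft [ 0.3 -0.3  6.3] q [ 0.02  0.42 -0.39  0.76  0.   -0.02]
```

Emit:
drive_tool --increments '[[[0,0,15],[0,0,0],0],[[0,0,35],[0,0,0],0],[[0,0,30],[0,0,0],0],[[-1.5,22,12],[0,0,0.3],0],[[-2.5,36,0],[0,0,0.5],0],[[-2.5,36,0],[0,0,0.5],0],[[-2.5,36,0],[0,0,0],0],[[-2.5,36,0],[0,0,0],0]]'

```text
clock: 27.13
eef_pos: [0.4636, 0.1776, 0.1007]
tool_rot: [-0.033, 0.999, 0.0, 0.001]
ft_force: [0.9, 0.1, -0.9]
grip_width: 0.0411
grasp_force: 61.2
```

Emit:
drive_tool --increments '[[[-2.5,36,0],[0,0,0],0],[[-2.5,36,0],[0,0,0],0],[[-2,30,0],[0,0,0],0],[[0,5,0],[0,0,0],0],[[0,0,0],[0,0,0],0],[[0,0,0],[0,0,0],0]]'

```text
clock: 27.63
eef_pos: [0.4565, 0.2829, 0.0999]
tool_rot: [-0.034, 0.999, -0.0, 0.0]
ft_force: [0.2, -0.7, -0.8]
grip_width: 0.0409
grasp_force: 61.2
```

```bash
python3 -c "
from h import *
st()"
```

```text
t 27.63 tcp [456.5 282.9  99.9] yaw -176.1 tilt [ 0.04 -0.05] w 40.9 gf 61.15452289581299 ft [ 0.2 -0.7 -0.8] q [ 0.56  0.4  -0.12  1.05 -0.    0.49]
```

Emit:
drive_tool --increments '[[[0,0.5,-25],[0,0,0],0],[[0,0,-25],[0,0,0],0],[[0,0,-21],[0,0,0],0],[[0,0,-8],[0,0,0],0],[[0,0,-5],[0,0,0],0],[[0,0,0],[0,0,0],0],[[0,0,0],[0,0,0],0]]'

```text
clock: 28.22
eef_pos: [0.4579, 0.2833, 0.0173]
tool_rot: [-0.033, 0.999, 0.0, 0.001]
ft_force: [0.1, -0.1, -1.0]
grip_width: 0.0406
grasp_force: 61.2
```

```bash
python3 -c "
from h import *
st()"
```

```text
t 28.22 tcp [457.9 283.3  17.3] yaw -176.3 tilt [0.16 0.05] w 40.6 gf 61.17022633552551 ft [ 0.1 -0.1 -1. ] q [ 0.55  0.5  -0.22  0.85 -0.    0.49]
```

Then I'll release, lift and move aside so the top camera can see the board.

Emit:
drive_tool --increments '[[[0,0,-1.5],[0,0,0],0],[[0,0,0],[0,0,0],0.7],[[0,0,0],[0,0,0],0.7],[[0,0,0],[0,0,0],0.7],[[0,0,0],[0,0,0],0.7],[[0,0,20],[0,0,0],0.7],[[0,0,35],[0,0,0],1],[[0,0,35],[0,0,0],1]]'

```text
clock: 28.88
eef_pos: [0.4556, 0.2831, 0.1045]
tool_rot: [-0.034, 0.999, -0.001, -0.001]
ft_force: [0.6, 0.7, 0.3]
grip_width: 0.0816
grasp_force: 0.0
```

Emit:
drive_tool --increments '[[[-5,-25,20],[0,0,0],1],[[-10,-36,10],[0,0,0],1],[[-10,-36,0],[0,0,0],1],[[-10,-36,0],[0,0,0],1],[[-10,-36,0],[0,0,0],1],[[-10,-36,0],[0,0,0],1],[[-10,-36,0],[0,0,0],1],[[-10,-36,0],[0,0,0],1]]'

```text
clock: 29.55
eef_pos: [0.3812, 0.0055, 0.1351]
tool_rot: [-0.034, 0.999, 0.0, 0.001]
ft_force: [0.4, -0.1, 0.1]
grip_width: 0.0854
grasp_force: 0.0
```

Emit:
drive_tool --increments '[[[0,0,0],[0,0,0],1],[[0,0,0],[0,0,0],1],[[0,0,0],[0,0,0],1]]'

```text
clock: 29.8
eef_pos: [0.3824, 0.0069, 0.1351]
tool_rot: [-0.033, 0.999, 0.0, 0.001]
ft_force: [0.6, 0.6, -0.1]
grip_width: 0.0852
grasp_force: 0.0
```

```bash
python3 -c "
from h import *
st()
t=camera('top');s_=camera('scene')
B={'f':(.4966,.3266,3.7),'c':(.5032,-.3275,-9)}
for n,b,g in (('panel','f',(.494,.372,3.7)),('cork_block','f',(.4595,.284,3.7)),('yellow_tin','f',(.5475,.2895,3.7)),('blank','c',(.509,-.291,-9))):
  S[n][:,2]+=.006
  for c in (t,s_):
   for s in silhouettes(n,c):
    ys,xs=np.nonzero(s['region']);p=back((xs.mean(),ys.mean()),c,.025)
    if np.hypot(p[0]-g[0],p[1]-g[1])<.03:
      q,f=fit(n,[(c,s['region'])],g); a=np.radians(B[b][2]);d=q[:2]-B[b][:2]
      print(n,round(s['conf'],2),'local mm',(1000*np.array([d[0]*np.cos(a)+d[1]*np.sin(a),-d[0]*np.sin(a)+d[1]*np.cos(a)])).round(1),round(q[2],1),round(f,3));break
save({'image':np.hstack([cv2.resize(t['image'][180:290,95:205],None,fx=3.6,fy=3.6),cv2.resize(s_['image'][130:240,335:445],None,fx=3.6,fy=3.6)])},'end')"
```

```text
t 29.8 tcp [382.4   6.9 135.1] yaw -176.2 tilt [0.14 0.04] w 85.2 gf 0.0 ft [ 0.6  0.6 -0.1] q [ 0.02  0.08 -0.45  1.03  0.   -0.05]
panel 0.88 local mm [ 0.5 45.5] 3.7 0.037
panel 0.61 local mm [ 0.2 47.9] 3.7 0.092
cork_block 0.83 local mm [-39.9 -39.4] 2.7 0.095
cork_block 0.74 local mm [-39.7 -37.3] 0.3 0.119
yellow_tin 0.71 local mm [ 46.1 -39.2] 6.9 0.077
yellow_tin 0.54 local mm [ 44.3 -38.6] 8.7 0.104
blank 0.68 local mm [ 0.1 38.3] -8.1 0.044
blank 0.56 local mm [-0.1 39.5] -8.6 0.073
```

View pics/end.png

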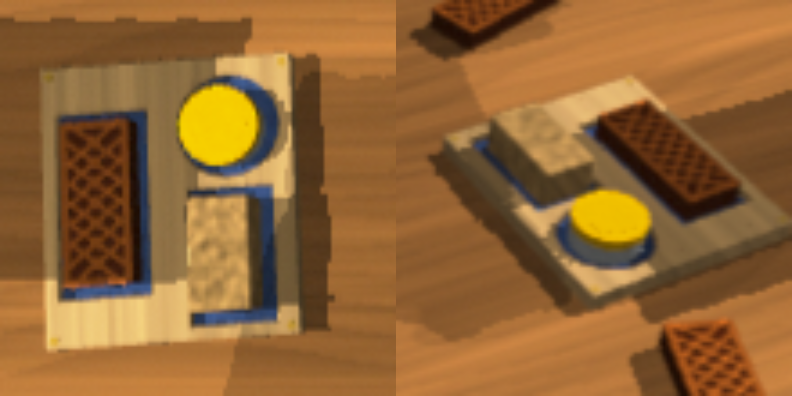

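Both crops show the panel, cork and tin level in their recesses. Fits put the blank and these three within about 4 mm of centre along each side, and the gouge was checked earlier. Handing in.

```bash
python3 -c "
from workcell import job_done
print(job_done())"
```

```text
the job is handed in; nothing more can be done
None
```

I placed all five pieces in their recesses, let go of them and handed the job in at about 30 s on the robot's clock; hand-in gave no verdict, and I did not re-measure the black tin, matchbox and glue bottle at the end, though I saw no contact with them.

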